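# Knock up the cuff templates and hold the stack

### The arm

A 6-joint arm with a two-finger parallel gripper is mounted at the origin on the work surface. World frame = base frame: x ahead of the robot, y to its left, z up, the work surface at z = 0. Lengths are in m, angles in rad, forces in N, time in s.
With the tool pointing down it reaches from about 0.35 to 0.775 m from the base axis. Payload 7.3 kg.
Tool frame: the origin (TCP) lies at the centre of the arm's flange, where the gripper is bolted on; the fingertips stand 178 mm ahead of it and the grasp point (between the pads) lies 159 mm ahead of it (tip_extent is the distance from the TCP to the fingertips, in m); z points along the fingers, y is the line along which they close (so a half turn about z gives the same grasp; the last joint's range is limited). The gripper opens to 92 mm and grips with 3 to 60 N. Pads are 19 mm wide; open, the fingers measure 130 mm over their backs; the gripper's body (75 mm by 190 mm) begins 47 mm behind the grasp point.
Start: joints at [-1.493, 0.342, 1.524, -0, 1.275, -0.146], TCP at [0.117, -0.512, 0.405] pointing down, gripper open.
Joint ranges: [-2.53, 2.53], [-0.77, 2.02], [0.04, 2.7], [-1, 4.14], [0.28, 2.66], [-3.11, 3.11]. Speed limits (rad/s): [2.57, 2.57, 3.14, 3.14, 3.14, 3.14].

### API

Orientations are given as [roll, pitch, yaw] about the fixed x, y, z axes, in that order (R = Rz(yaw) Ry(pitch) Rx(roll)).
In Python, from cell import * gives the robot as it stands.
- The arm moves only by the tool arm_command, never from a script. Its arguments are lists of equal length, an entry for each row: "xyz": the shift along the world's x, y, z in mm, a list of three; "spin": the turn about the world's z in degrees. In form: {"xyz": [[tx, ty, tz], ...], "spin": [spin, ...]}. A call has 1 to 20 rows; each row shifts and turns the commanded pose from where the row before left it; what a row does not reach is not made up. A row lasts 1/10 s, in which the tool goes at most 50 mm and 8.59 degrees, less where a joint would pass 70% of its speed; a pose out of reach is approached as far as the arm can. A call with a gripper value outside its range is refused whole. "jaw" is the opening, from -1 (shut) to 1 (fully open), set as the call begins (left out, the last holds). The fingers move at their own pace and stop on an object; "squeeze" is the grip in N (left out, the last holds). Time passes only in rows, so rows that do not move let the fingers close. It gives the time, the measured TCP pose, the force, the opening and the grip force at its end, in the units of the state.
- observe(): the state, without advancing time (a new reading comes with each control period).
- read_camera(name): name is "scene" or "side" or "wrist"; returns a dict with "img" (384x512x3 uint8, red, green, blue), "depth" (384x512 float32, m along the optical axis (not along the pixel's ray), 0 where there is no reading), "fx", "fy", "cx", "cy" (pixels), "dist_coeffs" ([k1, k2, p1, p2, k3] as OpenCV has them; the pictures are not rectified), "world_from_camera" (4x4, takes a point from camera to world coordinates). Camera axes: x right, y up, looking along -z (the intrinsics and any distortion apply to the point x, -y, -z); pixel columns grow to the right and rows downward; lengths in m; the calibration is good to about 2 mm. A picture is of the moment at which its call begins.
- hand_in(): hands the job in; it is judged then, once.
The state is a dict: "time": time; "qpos": joint angles; "qvel": joint speeds; "joint_efforts": joint torques, N m; "tool_pos": TCP position; "tool_rot": TCP orientation; "contact_force": force on the tool from outside, world axes, zero at the start; "torque": the same for the moment, N m; "opening": finger opening in m; "grip_force": force on a finger pad.
Only numpy, scipy, OpenCV 4.12 (cv2) and the standard library are available. Lean on these libraries where they do the work, as an engineer would, in place of code of your own. Each camera call takes 0.05 s, during which the arm holds its last target. There are 200 camera calls.

### The job

The four cuff templates lie ragged on their wooden rest: tap their free ends and pat their sides until all four sit square on the rest, every edge flush and the square ends against the steel stop. Then grip the whole stack across its sides, lift it off at least 10 cm above where it lay, and finish while still holding it there over the rest, steady, level and still flush, ready for the presser to take. Let none fall, and leave the iron, the sprayer and the brush where they are.

Things in the scene. Friction and masses are not known exactly. Their poses are not given: they have to be found in the camera images.
- rest: template rest, fixed to the table: wooden base 200 x 100 x 12 mm with a narrow rail on it (x -95 to +75 mm, 36 wide, flat top 45 mm above the table) on which the templates lie, overhanging both sides and the -x end; free space 33 mm high beside the rail. Origin: centre of the underside; x along the rail towards the stop, y across, z up. A template home against the stop has its origin at x = -25 mm
- stop (a point): middle of the top edge of the stop's face, at x = +75 mm of the rest, 67 mm above the table: a fixed steel plate 60 wide x 5 mm thick standing across the +x end of the rail; the templates' square ends go against its face, which looks to -x of the rest
- template1: bottom, brown cuff pressing template, stiff slick plate 200 x 60 x 4 mm, 55 to 100 g; origin: centre of its underside; x along its length: square end (for the stop) at +100 mm, free end with rounded corners at -100 mm; y across. Lies on the rail; at the start 6 to 35 mm short of the stop, up to 7 mm to one side and slightly twisted, like the others
- template2: second, cream cuff pressing template, stiff slick plate 200 x 60 x 4 mm, 55 to 100 g; origin: centre of its underside; x along its length: square end (for the stop) at +100 mm, free end with rounded corners at -100 mm; y across. Lies on template1
- template3: third, brown cuff pressing template, stiff slick plate 200 x 60 x 4 mm, 55 to 100 g; origin: centre of its underside; x along its length: square end (for the stop) at +100 mm, free end with rounded corners at -100 mm; y across. Lies on template2
- template4: top, cream cuff pressing template, stiff slick plate 200 x 60 x 4 mm, 55 to 100 g; origin: centre of its underside; x along its length: square end (for the stop) at +100 mm, free end with rounded corners at -100 mm; y across. Lies on template3; the top of the stack is 61 mm above the table
- iron: cordless steam iron, white and blue, 235 long x 115 wide x 135 mm high, standing flat on a black mat; origin at the centre of the soleplate's underside, nose to +x; leave alone
- sprayer: white water spray bottle with blue trigger head, 76 mm diameter, 190 mm high; origin at the centre of its underside; leave alone
- brush: dark wooden clothes brush lying bristles down, 45 x 160 x 40 mm high, long along y; origin at the centre of its underside; leave alone

How it is judged:
On the way:
1. the four templates lie on the rest, knocked up square: all edges flush with the bottom one (3 mm) and square ends against the stop (4 mm) (horizontal distance between each of template2, template3, template4 and template1 below 0.003 m and angle between the x axis of each of template2, template3, template4 and the x axis of template1, either way round below 0.03 rad and height (world z) of template1 below 0.049 m and height (world z) of template2 below 0.053 m and height (world z) of template3 below 0.057 m and height (world z) of template4 below 0.061 m and x of each of template1, template2, template3, template4 in the frame of rest above -0.029 m), for 0.2 s.
At the end, for the whole second after the job is handed in: the fingers carry all four templates in order, the lowest 100 mm or more above the rail top, clear of the rest and within 100 mm sideways of its centre, level within 4 degrees, flush with the bottom one within 4 mm and 2 degrees, still (under 15 mm/s, 0.08 rad/s) (horizontal distance between each of template2, template3, template4 and template1 below 0.004 m and angle between the x axis of each of template2, template3, template4 and the x axis of template1, either way round below 0.035 rad and height (world z) of template1 above 0.145 m and angle between each of template1, template2, template3, template4's own z axis and vertical below 0.07 rad and linear speed of each of template1, template2, template3, template4 below 0.015 m/s and angular speed of each of template1, template2, template3, template4 below 0.08 rad/s and horizontal distance between template1 and rest below 0.1 m and contact force between template1 and the fingers above 1 N and contact force between each of template1, template2, template3, template4 and rest below 0.05 N and z of template2 in the frame of template1 between 0.002 and 0.006 m and z of template3 in the frame of template2 between 0.002 and 0.006 m and z of template4 in the frame of template3 between 0.002 and 0.006 m); the arm keeps its last pose, push and grip.
It fails at once if a template falls or hangs off the rest (height (world z) of any of template1, template2, template3, template4 below 0.035 m or angle between any of template1, template2, template3, template4's own z axis and vertical above 0.5 rad).
It fails at once if the iron, sprayer or brush is disturbed (distance of any of iron, sprayer, brush from where it was at the start of the episode above 0.02 m or angle between any of iron, sprayer, brush's own z axis and vertical above 0.3 rad).
It also fails if it takes over 67 s, if anything falls off the work surface, if the arm or the gripper's body presses on something with over 40 N, if the wrist force passes 120 N, or if a joint passes its speed limit or range.

## Working session

There is one attempt and no reset: what is moved stays moved. The work goes in short steps, Python scripts to look and compute and a tool call to move; the robot and the scene stay as the last step left them, time stands still between calls to the robot, and variables do not carry over. Pictures are saved under pics/ and viewed, at most 12 in all, crops included, and the job is handed in when it is done.

Besides the shell and the picture viewer there is one more tool, called as name(argument=value, ...) on one line, values as JSON. arm_command: Moves the arm, as the interface text tells. Its arguments: {"type":"object","properties":{"xyz":{"type":"array","items":{"type":"array","items":{"type":"number"}}},"spin":{"type":"array","items":{"type":"number"}},"jaw":{"type":"number"},"squeeze":{"type":"number"}},"required":["xyz","spin"]}

```bash
mkdir -p pics; ls
python3 - <<'E'
from cell import *
import cv2,numpy as np
for n in ["scene","side"]:
    c=read_camera(n); cv2.imwrite(f"pics/{n}0.png",c["img"][:,:,::-1]); np.savez(f"pics/{n}0.npz",**c)
    print(n,c["fx"],c["dist_coeffs"],np.round(c["world_from_camera"],3).tolist())
s=observe();print(s)
E
```

```text
pics
scene 464.942520161184 [-0.10267086  0.          0.          0.          0.        ] [[-0.841, -0.279, 0.463, 1.109], [0.541, -0.447, 0.713, 0.973], [0.008, 0.85, 0.527, 0.795], [0.0, 0.0, 0.0, 1.0]]
side 499.98170430303986 [-0.20183965  0.          0.          0.          0.        ] [[0.929, 0.285, -0.236, 0.145], [-0.37, 0.691, -0.621, -0.89], [-0.014, 0.664, 0.748, 1.155], [0.0, 0.0, 0.0, 1.0]]
{'time': 0.1, 'qpos': array([-1.49299202e+00,  3.42641117e-01,  1.52489145e+00, -3.14052497e-05,
        1.27539136e+00, -1.46004862e-01]), 'qvel': array([ 3.62612617e-04, -5.26697935e-04, -1.81894656e-03, -5.26704204e-05,
        6.14860646e-04, -1.42101765e-03]), 'joint_efforts': array([ 2.04092008e-03, -4.32001126e+01, -2.44695711e+01,  7.18359277e-02,
        5.25547145e-02, -5.16828914e-05]), 'tool_pos': array([ 0.11652753, -0.51178886,  0.40413097]), 'tool_rot': array([-3.14027117e+00, -1.63969420e-04,  2.23818228e-01]), 'contact_force': array([ 0.60983298, -0.01213916, -0.09122011]), 'torque': array([ 0.04232185,  0.01007251, -0.03587607]), 'grip_force': 0.0, 'opening': 0.09153980902301911}
```

View pics/scene0.png

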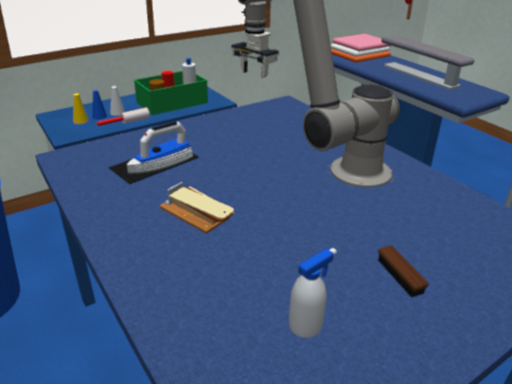

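View pics/side0.png

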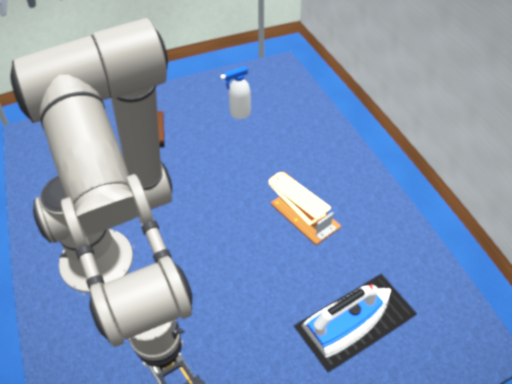

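The scene view shows the rest at about (198,208), stop at its left end (175,188), the stack's free end at (222,212), the iron at (160,155), the sprayer at (308,300) and the brush at (402,270). In the side view the rest is at (305,208), stop at (325,225), free end at (280,180).

```bash
cat > h.py <<'E'
import numpy as np,cv2
def K(c): return np.array([[c["fx"],0,c["cx"]],[0,c["fy"],c["cy"]],[0,0,1.]])
def ray(c,uv,z):
    "pixels -> world points on plane z"
    p=cv2.undistortPoints(np.float64(uv).reshape(-1,1,2),K(c),c["dist_coeffs"]).reshape(-1,2)
    d=np.c_[p[:,0],-p[:,1],-np.ones(len(p))]; W=c["world_from_camera"]
    d=d@W[:3,:3].T; o=W[:3,3]
    return o+d*((z-o[2])/d[:,2])[:,None]
def pix(c,P):
    W=np.linalg.inv(c["world_from_camera"]); q=np.atleast_2d(P)@W[:3,:3].T+W[:3,3]
    return cv2.projectPoints(np.c_[q[:,0],-q[:,1],-q[:,2]],np.zeros(3),np.zeros(3),K(c),c["dist_coeffs"])[0].reshape(-1,2)
def mask(c,lo,hi,roi):
    m=cv2.inRange(cv2.cvtColor(c["img"],cv2.COLOR_RGB2HSV),np.array(lo),np.array(hi))
    k=np.zeros_like(m);x0,y0,x1,y1=roi;k[y0:y1,x0:x1]=m[y0:y1,x0:x1];return k
def big(m): return max(cv2.findContours(m,0,cv2.CHAIN_APPROX_NONE)[0],key=cv2.contourArea)
E
python3 - <<'E'
from h import *
for n,roi in (("scene",(150,175,245,240)),("side",(255,160,350,250))):
    c=dict(np.load(f"pics/{n}0.npz"))
    x0,y0,x1,y1=roi
    cv2.imwrite(f"pics/{n}0c.png",cv2.resize(c["img"][y0:y1,x0:x1,::-1],None,fx=8,fy=8,interpolation=2)[:600,:800])
    for nm,lo,hi,z in (("cream",(18,40,150),(35,170,255),.061),("orange",(5,120,100),(17,255,255),.012)):
        b=big(mask(c,lo,hi,roi)); P=ray(c,b.reshape(-1,2),z)[:,:2]
        r=cv2.minAreaRect((P*1000).astype(np.float32)); print(n,nm,r,np.round(cv2.boxPoints(r)).tolist())
E
```

```text
scene cream ((603.4064331054688, -40.654258728027344), (76.00248718261719, 203.15704345703125), 20.67203712463379) [[532.0, 41.0], [604.0, -149.0], [675.0, -122.0], [603.0, 68.0]]
scene orange ((640.8514404296875, -66.95988464355469), (57.30286407470703, 199.79922485351562), 19.639015197753906) [[580.0, 17.0], [647.0, -171.0], [701.0, -151.0], [634.0, 37.0]]
side cream ((601.64453125, -85.07316589355469), (68.4900131225586, 132.4376983642578), 13.893267631530762) [[553.0, -29.0], [584.0, -158.0], [651.0, -141.0], [619.0, -13.0]]
side orange ((588.7723999023438, -89.91487121582031), (49.39351272583008, 195.557861328125), 17.580015182495117) [[536.0, -4.0], [595.0, -191.0], [642.0, -176.0], [583.0, 11.0]]
```

View pics/side0c.png

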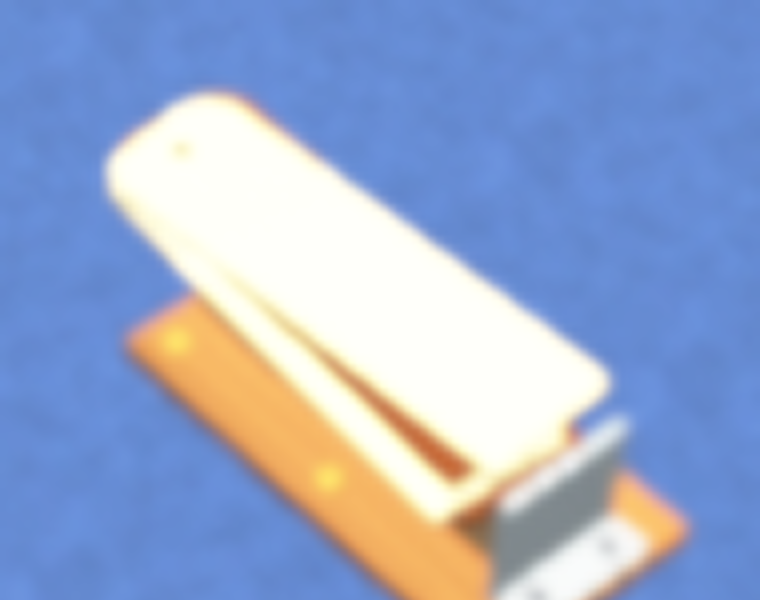

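View pics/scene0c.png

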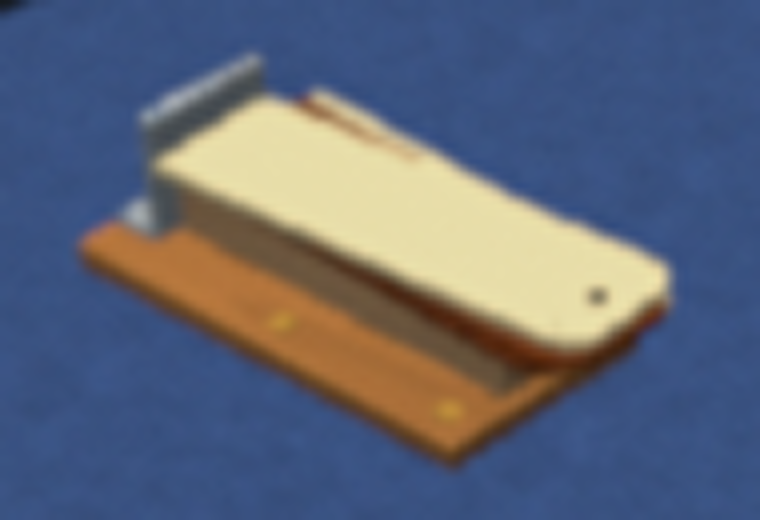

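The crops show template4 (cream) twisted over template2, whose square-end corner sticks out towards the robot at side crop (440,520). The stop is at side crop (565,480) and the rest's left corner at (125,345). Next I'll move above the rest for a wrist view.

arm_command(xyz=[[38, 33, 0], [38, 33, 0], [38, 33, 0], [38, 33, 0], [38, 33, 0], [38, 33, 0], [38, 33, 0], [38, 33, 0], [38, 33, 0], [38, 33, 0], [38, 33, 0], [38, 33, 0], [38, 33, 0], [0, 0, 0], [0, 0, 0]], spin=[7, 7, 7, 7, 7, 7, 7, 7, 7, 7, 7, 7, 7, 6, 0])

```text
time: 1.6
tool_pos: [0.6079, -0.0844, 0.4035]
tool_rot: [-3.14, -0.001, 1.92]
contact_force: [0.2, -0.5, 0.0]
opening: 0.0918
grip_force: 0.0
```

Run:
```python
from cell import *
from h import *
c=read_camera("wrist"); cv2.imwrite("pics/w1.png",c["img"][:,:,::-1]); np.savez("pics/w1.npz",**c)
s=observe();print(s["time"],s["tool_pos"],s["tool_rot"],s["qpos"],c["fx"],np.round(c["world_from_camera"],3).tolist())
```

```text
1.65 [ 0.60736242 -0.08534158  0.40391156] [-3.14015887e+00 -6.75023727e-04  1.91546531e+00] [-2.64427012e-01  5.07646286e-01  1.26393110e+00 -2.72057687e-04
  1.37157741e+00 -6.09042428e-01] 301.2801014357617 [[0.94, -0.329, -0.095, 0.582], [0.342, 0.902, 0.263, -0.013], [-0.001, -0.279, 0.96, 0.384], [0.0, 0.0, 0.0, 1.0]]
```

View pics/w1.png

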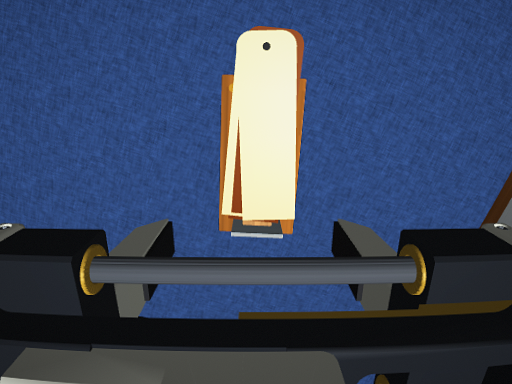

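The wrist view shows the stop's top edge from about (231,235) to (283,237), the base corners at (222,75), (306,80), (219,231), and the free ends at about (267,28).

Run:
```python
from h import *
c=dict(np.load("pics/w1.npz"))
print("stop",np.round(ray(c,[(231,234),(283,237)],.067)*1000,1).tolist())
b=ray(c,[(222,75),(306,80),(219,231),(293,234)],.012)*1000
print("base",np.round(b,1).tolist())
d1=b[2]-b[0];d2=b[3]-b[1];e=b[1]-b[0]
for v in (d1,d2,e): print(np.linalg.norm(v),np.degrees(np.arctan2(v[1],v[0])))
print("free end cream4",ray(c,[(267,30),(267,46)],.061)*1000, "brown",ray(c,[(275,27)],.057)*1000)
w=mask(c,(18,20,150),(40,170,255),(200,20,320,245));P=ray(c,big(w).reshape(-1,2),.061)*1000;print(cv2.minAreaRect(P[:,:2].astype(np.float32)))
s=dict(np.load("pics/scene0.npz"));t=dict(np.load("pics/side0.npz"))
print("scene base L,B,R",np.round(ray(s,[(160.2,205.6),(206.9,231.2),(229,218)],.012)*1000).tolist())
print("side base L,R",np.round(ray(t,[(270.8,202.8),(341.2,226.0)],.012)*1000).tolist())
print("stop side",np.round(ray(t,[(255+500/8,160+508/8),(255+632/8,160+418/8)],.067)*1000).tolist(),"scene",np.round(ray(s,[(150+143/8,175+118/8),(150+262/8,175+57/8)],.067)*1000).tolist())
```

```text
stop [[609.2, -161.1, 67.0], [667.0, -144.2, 67.0]]
base [[538.2, 1.7, 12.0], [633.0, 30.4, 12.0], [597.3, -188.2, 12.0], [692.8, -158.2, 12.0]]
198.87314656993038 -72.70297205755203
197.78380099269447 -72.40325381976557
99.02061235458794 16.84318579244106
free end cream4 [[572.01578102  55.4698477   61.        ]
 [577.27850839  41.43873302  61.        ]] brown [[578.40339492  61.72039281  57.        ]]
((596.9963989257812, -42.452880859375), (84.00401306152344, 201.23980712890625), 20.938268661499023)
scene base L,B,R [[690.0, -153.0, 12.0], [632.0, 36.0, 12.0], [546.0, 14.0, 12.0]]
side base L,R [[537.0, -4.0, 12.0], [691.0, -163.0, 12.0]]
stop side [[608.0, -165.0, 67.0], [669.0, -147.0, 67.0]] scene [[665.0, -141.0, 67.0], [608.0, -157.0, 67.0]]
```

Run:
```python
from h import *
s=dict(np.load("pics/scene0.npz"));t=dict(np.load("pics/side0.npz"))
print(ray(s,[(307,330)],0),ray(t,[(240,112)],.02), "iron mat",ray(t,[(378,277),(296,325)],0))
```

```text
[[ 6.12767438e-01  4.59203600e-01 -1.11022302e-16]] [[0.59841716 0.42064396 0.02      ]] iron mat [[ 0.70736541 -0.34968319  0.        ]
 [ 0.44199066 -0.39236435  0.        ]]
```

arm_command(xyz=[[-12, 47, 0], [-12, 47, 0], [-12, 47, 0], [-12, 47, 0], [0, 0, -40], [0, 0, -40], [0, 0, -40], [0, 0, -40], [0, 0, -36], [0, 0, 0], [0, 0, 0]], spin=[-2.8, 0, 0, 0, 0, 0, 0, 0, 0, 0, 0], jaw=-1, squeeze=10)

```text
time: 2.75
tool_pos: [0.5594, 0.1014, 0.2094]
tool_rot: [-3.141, -0.0, 1.865]
contact_force: [0.1, 0.6, 0.8]
opening: 0.0085
grip_force: 0.0
```

arm_command(xyz=[[1.2, -3.8, 0], [1.2, -3.8, 0], [1.2, -3.8, 0], [1.2, -3.8, 0], [1.2, -3.8, 0], [1.2, -3.8, 0], [1.2, -3.8, 0], [1.2, -3.8, 0], [1.2, -3.8, 0], [1.2, -3.8, 0], [1.2, -3.8, 0], [0, 0, 0], [0, 0, 0]], spin=[0, 0, 0, 0, 0, 0, 0, 0, 0, 0, 0, 0, 0])

```text
time: 4.05
tool_pos: [0.5726, 0.0604, 0.2087]
tool_rot: [3.141, 0.0, 1.868]
contact_force: [0.6, -0.1, -0.2]
opening: 0.0007
grip_force: 0.0
```

Run:
```python
from cell import *
from h import *
c=read_camera("wrist");np.savez("pics/w2.npz",**c); a=read_camera("scene"); np.savez("pics/s2.npz",**a)
b=cv2.resize(a["img"][165:255,140:260],None,fx=5,fy=5,interpolation=2); w=c["img"][0:384,60:452]; h=np.zeros((450,800,3),np.uint8)
h[:450,:600]=b; cv2.imwrite("pics/m2.png",h[:,:600,::-1]);cv2.imwrite("pics/w2.png",c["img"][:,:,::-1])
s=observe();print(s["time"],s["tool_pos"],s["contact_force"])
```

```text
4.15 [0.57246572 0.06055979 0.20874423] [-0.36461315 -0.40890947 -0.04066043]
```

View pics/m2.png

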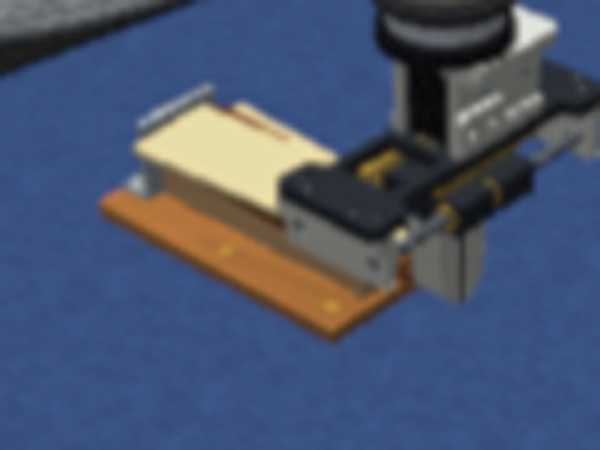

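The view shows the fingers just beyond the free end at about (445,260), clear of the rail, with the stack still ragged. I'll keep pushing.

arm_command(xyz=[[0.6, -1.9, 0], [0.6, -1.9, 0], [0.6, -1.9, 0], [0.6, -1.9, 0], [0, 0, 0]], spin=[0, 0, 0, 0, 0])

```text
time: 4.65
tool_pos: [0.5747, 0.0535, 0.2087]
tool_rot: [-3.142, -0.002, 1.868]
contact_force: [-0.5, 5.1, 0.2]
opening: 0.0007
grip_force: 2.9
```

arm_command(xyz=[[0.3, -1, 0], [0.3, -1, 0], [0, 0, 0]], spin=[0, 0, 0])

```text
time: 4.95
tool_pos: [0.5749, 0.0529, 0.2087]
tool_rot: [-3.141, -0.004, 1.868]
contact_force: [-3.3, 13.5, 3.1]
opening: 0.0006
grip_force: 6.6
```

arm_command(xyz=[[0.3, -1, 0], [0, 0, 0]], spin=[0, 0])

```text
time: 5.15
tool_pos: [0.575, 0.0526, 0.2087]
tool_rot: [-3.141, -0.005, 1.868]
contact_force: [-3.7, 16.0, 3.1]
opening: 0.0007
grip_force: 8.5
```

arm_command(xyz=[[-3, 10, 0], [-4, 12, 0], [0, 0, 35], [0, 0, 40]], spin=[0, 0, 0, 0], jaw=1)

```text
time: 5.55
tool_pos: [0.5681, 0.0725, 0.283]
tool_rot: [-3.137, -0.001, 1.869]
contact_force: [0.3, 0.4, 0.2]
opening: 0.0283
grip_force: 0.0
```

arm_command(xyz=[[-10, 33, 20], [-7, 23, 20], [0, 0, 20], [0, 0, 0], [0, 0, 0]], spin=[0, 0, 0, 0, 0])

```text
time: 6.05
tool_pos: [0.5516, 0.1279, 0.3435]
tool_rot: [3.141, 0.0, 1.868]
contact_force: [-0.7, 0.2, -0.1]
opening: 0.0679
grip_force: 0.0
```

```bash
cat >> h.py <<'E'
C=np.array([615.3,-78.6]);A=np.radians(-73.0);X=np.array([np.cos(A),np.sin(A)]);Y=np.array([-X[1],X[0]])
def rest(P): d=P[:,:2]*1000-C; return np.c_[d@X,d@Y]
def extents(c,z=.059,roi=(120,0,420,384)):
    h=cv2.cvtColor(c["img"],cv2.COLOR_RGB2HSV)
    xs=[70,60,40,20,0,-25,-50,-80,-100,-120]
    for x in xs:
        y=np.arange(-60,60.1,.5); P=np.array([C+x*X+v*Y for v in y])/1000
        uv=np.round(pix(c,np.c_[P,np.full(len(P),z)])).astype(int)
        ok=(uv[:,0]>=0)&(uv[:,0]<512)&(uv[:,1]>=0)&(uv[:,1]<384)
        if not ok.all(): print(x,"out");continue
        p=h[uv[:,1],uv[:,0]]; m=(p[:,0]>18)&(p[:,0]<40)&(p[:,2]>150)&(p[:,1]<170)
        br=(p[:,0]<=18)&(p[:,2]>40)&(p[:,1]>60)
        s="".join("c" if a else "b" if b_ else "." for a,b_ in zip(m,br))
        print(x,"cream",y[m][[0,-1]] if m.any() else None, s[::2])
E
python3 - <<'E'
from cell import *
from h import *
c=dict(np.load("pics/w1.npz"));extents(c)
c=read_camera("wrist");np.savez("pics/w3.npz",**c);cv2.imwrite("pics/w3.png",c["img"][:,:,::-1]);extents(c)
s=observe();print(s["time"],s["tool_pos"],s["opening"])
E
```

```text
70 cream None ...............bbbbbbbbbbbbbbb..........................................................bbbbbbbbbbbbbb...................
60 cream [-17.5  15.5] ...............bbbbbbbbbbbbbbbbbbbbbbbbbbbbcccccccccccccccccccccccccccccccccbbbbbbbbb.bbbbbbbbbbbbbbbb...................
40 cream [-41.  41.] ...............bbbbccccccccccbbbbbbbbbbbbccccccccccccccccccccccccccccccccccccccccccccccccccccccccccccc...................
20 cream [-40.5  39. ] ...............bbbbbccccccccccbbbbbbbbbcccccccccccccccccccccccccccccccccccccccccccccccccccccccccccccbb...................
0 cream [-39.   38.5] ...............bbbbbbccccccccccbbbbbbbcccccccccccccccccccccccccccccccccccccccccccccccccccccccccccccbb....................
-25 cream [-37.5  36. ] ..............bbbbbbbbbcccccccccbbbbcccccccccccccccccccccccccccccccccccccccccccccccccccccccccccccbbbb....................
-50 cream [-36.  34.] ...............bbbbbbbbbcccccccccbcccccccccccccccccccccccccccccccccccccccccccccccccccccccccccccbbbbbbb...................
-80 cream [-35.  31.] ...............bbbbbbbbbbcccccccccccccccccccccccccccccccccccccccccccccccccc
[... 696 characters left out ...]
.........................................................................
-50 cream None .........................................................................................................................
-80 cream [-33.5  32.5] .................bbbbbbbbbbccccccccccccccccccccccccccccccccccccccccccccccccccccccccccccccccccbbbbbbbbb...................
-100 cream [-32.   30.5] .................bbbbbbbbbbbcccccccccccccccccccccccccccccccccccccccccccccccccccccccccccccccbbbbbbbbbbb...................
-120 cream None .........................................................................................................................
6.1 [0.55157249 0.12764236 0.3427868 ] 0.07238991936965092
```

View pics/w3.png

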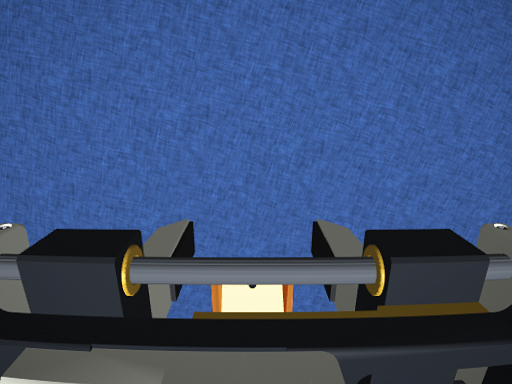

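The wrist view from beyond the free end shows the free ends at about (252,285), centred between the fingers at (190,260) and (315,260). Next come side pats, working from the free end to the stop.

arm_command(xyz=[[10, -32, -16], [10, -33, -16], [10, -32, -16], [10, -33, -16], [0, 0, -34], [0, 0, -34], [0, 0, 0]], spin=[0, 0, 0, 0, 0, 0, 0])

```text
time: 6.8
tool_pos: [0.5896, -0.0028, 0.2059]
tool_rot: [-3.131, -0.005, 1.866]
contact_force: [-0.9, 0.8, -0.3]
opening: 0.092
grip_force: 0.0
```

arm_command(xyz=[[0, 0, 0], [0, 0, 0], [0, 0, 0], [0, 0, 0], [0, 0, 0], [0, 0, 0], [0, 0, 0]], spin=[0, 0, 0, 0, 0, 0, 0], jaw=-1, squeeze=8)

```text
time: 7.5
tool_pos: [0.592, -0.0019, 0.2129]
tool_rot: [3.14, 0.0, 1.868]
contact_force: [-0.8, 1.5, 7.2]
opening: 0.0613
grip_force: 7.9
```

arm_command(xyz=[[0, 0, 0], [0, 0, 0], [0, 0, 0]], spin=[0, 0, 0], squeeze=20)

```text
time: 7.8
tool_pos: [0.5921, -0.0019, 0.2129]
tool_rot: [3.14, 0.001, 1.868]
contact_force: [-1.3, 2.1, 6.6]
opening: 0.0603
grip_force: 19.7
```

arm_command(xyz=[[0, 0, 0], [0, 0, 0], [0, 0, 0], [0, 0, 0], [0, 0, 0], [4, -13, 0], [4, -13, 0], [4, -13, 0], [4, -13, 0], [0, 0, 0]], spin=[0, 0, 0, 0, 0, 0, 0, 0, 0, 0], jaw=1)

```text
time: 8.8
tool_pos: [0.6084, -0.0566, 0.2118]
tool_rot: [3.141, 0.001, 1.865]
contact_force: [0.6, 0.4, 0.2]
opening: 0.092
grip_force: 0.0
```

arm_command(xyz=[[0, 0, 0], [0, 0, 0], [0, 0, 0], [0, 0, 0], [0, 0, 0], [0, 0, 0], [0, 0, 0]], spin=[0, 0, 0, 0, 0, 0, 0], jaw=-1, squeeze=15)

```text
time: 9.5
tool_pos: [0.6078, -0.0539, 0.2117]
tool_rot: [-3.142, -0.0, 1.868]
contact_force: [-1.1, 0.8, 1.1]
opening: 0.0602
grip_force: 14.8
```

Closed to 60.2 mm, so this part is flush. Next is a pat nearer the stop.

arm_command(xyz=[[0, 0, 0], [0, 0, 0], [0, 0, 0], [0, 0, 0], [0, 0, 0], [4, -13, 0], [4, -13, 0], [4, -13, 0], [4, -13, 0], [0, 0, 0]], spin=[0, 0, 0, 0, 0, 0, 0, 0, 0, 0], jaw=1)

```text
time: 10.5
tool_pos: [0.6243, -0.1086, 0.2117]
tool_rot: [3.141, 0.001, 1.865]
contact_force: [0.2, 1.1, 0.4]
opening: 0.0921
grip_force: 0.0
```

arm_command(xyz=[[0, 0, 0], [0, 0, 0], [0, 0, 0], [0, 0, 0], [0, 0, 0], [0, 0, 0], [0, 0, 0]], spin=[0, 0, 0, 0, 0, 0, 0], jaw=-1, squeeze=15)

```text
time: 11.2
tool_pos: [0.6238, -0.1059, 0.2118]
tool_rot: [3.142, -0.0, 1.868]
contact_force: [-0.6, 0.6, 1.6]
opening: 0.0602
grip_force: 14.9
```

arm_command(xyz=[[0, 0, 0], [0, 0, 0], [0, 0, 0], [0, 0, 0], [0, 0, 0], [0, 0, 40], [0, 0, 40], [-13, 43, 0], [-13, 43, 0], [-13, 43, 0], [-13, 43, 0], [-5, 18, 0], [0, 0, 0]], spin=[0, 0, 0, 0, 0, 0, 0, 0, 0, 0, 0, 0, 0], jaw=1)

```text
time: 12.5
tool_pos: [0.5659, 0.0865, 0.292]
tool_rot: [3.142, -0.0, 1.872]
contact_force: [0.1, -1.4, 0.2]
opening: 0.0917
grip_force: 0.0
```

arm_command(xyz=[[0, 0, -40], [0, 0, -40], [0, 0, 0], [0, 0, 0], [0, 0, 0], [0, 0, 0], [0, 0, 0], [0, 0, 0], [0, 0, 0], [0, 0, 0], [0, 0, 0]], spin=[0, 0, 0, 0, 0, 0, 0, 0, 0, 0, 0], jaw=-1)

```text
time: 13.6
tool_pos: [0.5668, 0.0839, 0.2118]
tool_rot: [3.142, 0.0, 1.868]
contact_force: [0.4, 0.4, 0.8]
opening: 0.0084
grip_force: 0.0
```

arm_command(xyz=[[1.2, -3.8, 0], [1.2, -3.8, 0], [1.2, -3.8, 0], [1.2, -3.8, 0], [1.2, -3.8, 0], [1.2, -3.8, 0], [1.2, -3.8, 0], [0.3, -1, 0], [0.3, -1, 0], [0.3, -1, 0], [0.3, -1, 0], [0, 0, 0]], spin=[0, 0, 0, 0, 0, 0, 0, 0, 0, 0, 0, 0])

```text
time: 14.8
tool_pos: [0.5764, 0.0534, 0.2117]
tool_rot: [-3.142, -0.0, 1.868]
contact_force: [-0.5, -0.2, -0.4]
opening: 0.0003
grip_force: 0.1
```

arm_command(xyz=[[0.3, -1, 0], [0.3, -1, 0], [0, 0, 0]], spin=[0, 0, 0])

```text
time: 15.1
tool_pos: [0.5765, 0.0525, 0.2117]
tool_rot: [-3.141, -0.003, 1.868]
contact_force: [-3.0, 7.7, 1.9]
opening: 0.0006
grip_force: 4.1
```

arm_command(xyz=[[0.3, -1, 0], [0, 0, 0]], spin=[0, 0])

```text
time: 15.3
tool_pos: [0.5765, 0.0522, 0.2117]
tool_rot: [-3.141, -0.004, 1.868]
contact_force: [-3.4, 12.3, 3.7]
opening: 0.0005
grip_force: 6.1
```

arm_command(xyz=[[0.3, -1, 0], [0.3, -1, 0], [0, 0, 0], [0, 0, 0]], spin=[0, 0, 0, 0])

```text
time: 15.7
tool_pos: [0.5767, 0.0517, 0.2117]
tool_rot: [-3.14, -0.006, 1.868]
contact_force: [-6.2, 20.2, 4.3]
opening: 0.0007
grip_force: 10.0
```

arm_command(xyz=[[-3, 9, 0], [-6, 20, 0], [0, 0, 40], [0, 0, 40], [13, -43, 40], [13, -43, 40], [13, -43, 30], [10, -33, 0], [0, 0, 0], [0, 0, 0], [0, 0, 0]], spin=[0, 0, 0, 0, 0, 0, 0, 0, 0, 0, 0], jaw=1)

```text
time: 16.8
tool_pos: [0.6123, -0.0661, 0.3854]
tool_rot: [-3.14, -0.001, 1.869]
contact_force: [-0.5, 0.3, -0.5]
opening: 0.0837
grip_force: 0.0
```

Run:
```python
from cell import *
from h import *
c=read_camera("wrist");np.savez("pics/w4.npz",**c);extents(c)
w=c["img"][0:270,150:370]
a=read_camera("scene")["img"][170:245,145:245]; b=read_camera("side")["img"][155:250,255:355]
A_=cv2.resize(a,(400,300),interpolation=2);B=cv2.resize(b,(400,300)[::1],interpolation=2);Wv=cv2.resize(w,(400,491),interpolation=2)
m=np.zeros((600,800,3),np.uint8);m[:300,:400]=A_;m[300:,:400]=B;m[:491,400:]=Wv
cv2.imwrite("pics/m4.png",m[:,:,::-1])
s=observe();print(s["time"],s["tool_pos"],s["opening"])
```

```text
70 cream [-28.5  32. ] .................bbbbbbbbbbbbbbbcccccccccccccccccccccccccccccccccccccccccccccccccccccccccccccbbbbbbbbbb..................
60 cream [-30.5  32. ] .................bbbbbbbbbbbbbcbcccccccccccccccccccccccccccccccccccccccccccccccccccccccccccccbbbbbbbbbbb.................
40 cream [-30.   31.5] .................bbbbbbbbbbbbbccccccccccccccccccccccccccccccccccccccccccccccccccccccccccccccbbbbbbbbbbb..................
20 cream [-30.5  30.5] .................bbbbbbbbbbbbbcccccccccccccccccccccccccccccccccccccccccccccccccccccccccccccbbbbbbbbbbbb..................
0 cream [-31.  29.] ................bbbbbbbbbbbbbcccccccccccccccccccccccccccccccccccccccccccccccccccccccccccccbbbbbbbbbbbbb..................
-25 cream [-31.5  31.5] ................bbbbbbbbbbbbbccccccccccccccccccccccccccccccccccccccccccccccccccccccccccccbbcbbbbbbbbbbb..................
-50 cream [-32.5  32. ] ................bbbbbbbbbbbbcccccccccccccccccccccccccccccccccccccccccccccccccccccccccccccbbccbbbbbbbbbb..................
-80 cream [-34.  33.] ................bbbbbbbbbbccccccccccccccccccccccccccccccccccccccccccccccccccccccccccccccbbbcccbbbbbbbbb..................
-100 cream [-34.5  33.5] ..........................cccccccccccccccccccccccccccccccccccccccccccccccccccccccccccccbbbcccc...........................
-120 cream [-32.  30.] ............................ccccccccccccccccccccccccccccccccccccccccccccccccccccccccbbbbccc..............................
16.95 [ 0.61241617 -0.06577804  0.3857427 ] 0.09094313735598533
```

View pics/m4.png

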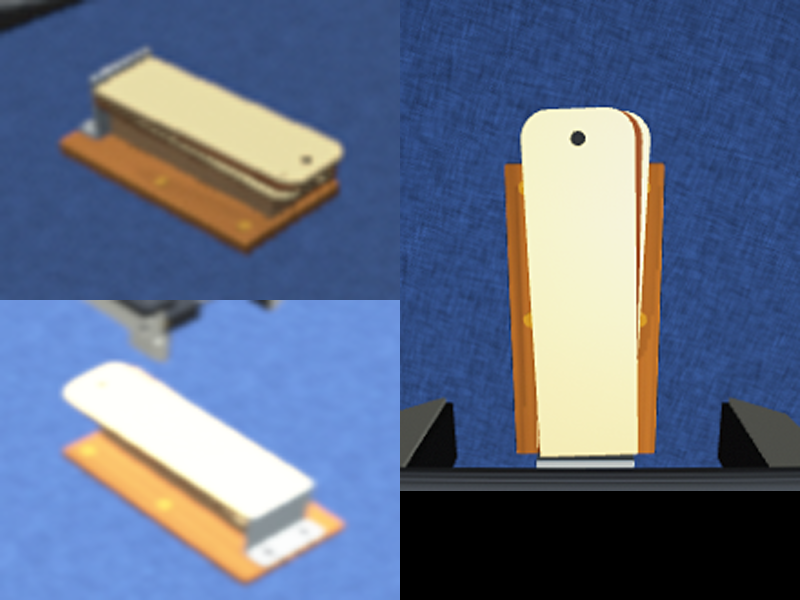

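The composite shows all square ends against the stop (wrist crop (585,460)). The free end is still fanned: template4 leans left, with about 4 mm of the lower ones showing at (645,130). I'll pat the free end sides, then the middle.

arm_command(xyz=[[-11, 34, -30], [-11, 34, -40], [0, 0, -40], [0, 0, -40], [0, 0, -24], [0, 0, 0], [0, 0, 0]], spin=[0, 0, 0, 0, 0, 0, 0])

```text
time: 17.65
tool_pos: [0.5915, -0.0008, 0.2152]
tool_rot: [3.141, 0.0, 1.869]
contact_force: [0.3, 0.2, 0.7]
opening: 0.0922
grip_force: 0.0
```

arm_command(xyz=[[0, 0, 0], [0, 0, 0], [0, 0, 0], [0, 0, 0], [0, 0, 0], [0, 0, 0], [0, 0, 0], [0, 0, 0]], spin=[0, 0, 0, 0, 0, 0, 0, 0], jaw=-1, squeeze=25)

```text
time: 18.45
tool_pos: [0.5915, -0.0013, 0.2153]
tool_rot: [3.141, 0.0, 1.868]
contact_force: [-1.7, 0.8, 6.1]
opening: 0.0599
grip_force: 25.0
```

arm_command(xyz=[[0, 0, 0], [0, 0, 0], [0, 0, 0], [5, -16, 0], [5, -16, 0], [4, -14, 0], [4, -14, 0], [0, 0, 0], [0, 0, 0]], spin=[0, 0, 0, 0, 0, 0, 0, 0, 0], jaw=0.7)

```text
time: 19.35
tool_pos: [0.6092, -0.0619, 0.2145]
tool_rot: [-3.141, -0.0, 1.867]
contact_force: [-0.8, -0.1, 0.4]
opening: 0.0784
grip_force: 0.0
```

arm_command(xyz=[[0, 0, 0], [0, 0, 0], [0, 0, 0], [0, 0, 0], [0, 0, 0], [0, 0, 0], [0, 0, 0], [0, 0, 0]], spin=[0, 0, 0, 0, 0, 0, 0, 0], jaw=-1, squeeze=50)

```text
time: 20.15
tool_pos: [0.6093, -0.0609, 0.2148]
tool_rot: [3.141, -0.001, 1.868]
contact_force: [-0.0, 4.6, 1.3]
opening: 0.0597
grip_force: 50.0
```

Run:
```python
from cell import *
from h import *
c=read_camera("wrist");np.savez("pics/w5.npz",**c);extents(c)
w=c["img"][0:270,100:420]
a=read_camera("scene")["img"][170:245,145:245]; b=read_camera("side")["img"][155:250,255:355]
m=np.zeros((600,800,3),np.uint8);m[:300,:400]=cv2.resize(a,(400,300),interpolation=2);m[300:,:400]=cv2.resize(b,(400,300),interpolation=2);m[:338,400:]=cv2.resize(w,(400,338),interpolation=2)
cv2.imwrite("pics/m5.png",m[:,:,::-1])
```

```text
70 out
60 cream None .........................................................................................................................
40 cream None .........................................................................................................................
20 cream None .........................................................................................................................
0 cream [-31.  30.] ...........................bbccccccccccccccccccccccccccccccccccccccccccccccccccccccccccccccbbb...........................
-25 cream [-30.5  29.5] ..............................cccccccccccccccccccccccccccccccccccccccccccccccccccccccccccc...............................
-50 cream [-31.  30.] .......................bbbbbbccccccccccccccccccccccccccccccccccccccccccccccccccccccccccccccbbbbbb........................
-80 cream [-31.  30.] .......................bbbbbbccccccccccccccccccccccccccccccccccccccccccccccccccccccccccccccbbbbb.........................
-100 cream [-30.5  30. ] ..............................ccccccccccccccccccccccccccccccccccccccccccccccccccccccccccccc..............................
-120 cream [-28.   26.5] ................................ccccccccccccccccccccccccccccccccccccccccccccccccccccccc..................................
```

View pics/m5.png

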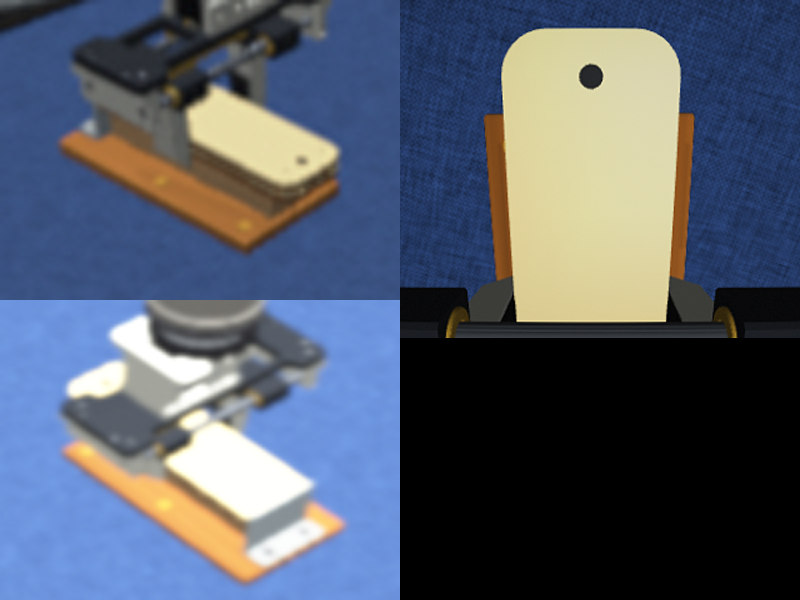

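The composite shows the stack flush along both sides, 60–61 mm wide throughout, in the grip. The free end at wrist crop (590,30) is even. One last end tap.

arm_command(xyz=[[0, 0, 0], [0, 0, 0], [0, 0, 0], [0, 0, 0], [0, 0, 38], [0, 0, 38], [-11, 35, 0], [-11, 35, 0], [-11, 35, 0], [-10, 35, 0], [0, 0, 0]], spin=[0, 0, 0, 0, 0, 0, 0, 0, 0, 0, 0], jaw=1)

```text
time: 21.4
tool_pos: [0.565, 0.0821, 0.2908]
tool_rot: [-3.141, -0.001, 1.872]
contact_force: [0.8, -1.0, 0.1]
opening: 0.0922
grip_force: 0.0
```

arm_command(xyz=[[0, 0, -40], [0, 0, -39], [0, 0, 0], [0, 0, 0], [0, 0, 0], [0, 0, 0], [0, 0, 0], [0, 0, 0], [0, 0, 0], [0, 0, 0], [0, 0, 0]], spin=[0, 0, 0, 0, 0, 0, 0, 0, 0, 0, 0], jaw=-1, squeeze=10)

```text
time: 22.5
tool_pos: [0.5663, 0.0787, 0.2117]
tool_rot: [3.142, 0.0, 1.868]
contact_force: [-0.0, 0.5, 0.9]
opening: 0.0084
grip_force: 0.0
```

arm_command(xyz=[[1.2, -3.8, 0], [1.2, -3.8, 0], [1.2, -3.8, 0], [1.2, -3.8, 0], [1.2, -3.8, 0], [0.3, -1, 0], [0, 0, 0], [0, 0, 0]], spin=[0, 0, 0, 0, 0, 0, 0, 0])

```text
time: 23.3
tool_pos: [0.5726, 0.0587, 0.2117]
tool_rot: [3.142, -0.0, 1.868]
contact_force: [-0.2, -0.5, 1.0]
opening: 0.0007
grip_force: 0.0
```

arm_command(xyz=[[0.6, -1.8, 0], [0.6, -1.8, 0], [0.3, -1, 0], [0.3, -1, 0], [0.3, -1, 0], [0, 0, 0]], spin=[0, 0, 0, 0, 0, 0])

```text
time: 23.9
tool_pos: [0.5747, 0.052, 0.2117]
tool_rot: [3.142, 0.0, 1.868]
contact_force: [0.4, 0.3, -0.2]
opening: 0.0005
grip_force: 0.0
```

arm_command(xyz=[[0.3, -1, 0], [0, 0, 0], [0, 0, 0]], spin=[0, 0, 0])

```text
time: 24.2
tool_pos: [0.5748, 0.0514, 0.2117]
tool_rot: [-3.141, -0.001, 1.868]
contact_force: [-1.1, 3.9, 1.9]
opening: 0.0006
grip_force: 1.9
```

arm_command(xyz=[[0.3, -1, 0], [0.2, -0.6, 0], [0, 0, 0]], spin=[0, 0, 0])

```text
time: 24.5
tool_pos: [0.5749, 0.051, 0.2117]
tool_rot: [-3.141, -0.003, 1.868]
contact_force: [-3.5, 10.3, 3.0]
opening: 0.0004
grip_force: 5.5
```

arm_command(xyz=[[-3, 9, 0], [-6, 20, 0], [0, 0, 40], [0, 0, 40], [13, -43, 40], [13, -43, 40], [13, -43, 30], [10, -33, 0], [0, 0, 0], [0, 0, 0], [0, 0, 0]], spin=[0, 0, 0, 0, 0, 0, 0, 0, 0, 0, 0], jaw=1)

```text
time: 25.6
tool_pos: [0.6099, -0.0649, 0.3854]
tool_rot: [-3.14, -0.001, 1.869]
contact_force: [0.3, 0.8, -0.2]
opening: 0.0843
grip_force: 0.0
```

Run:
```python
from cell import *
from h import *
c=read_camera("wrist");np.savez("pics/w6.npz",**c);extents(c)
w=c["img"][0:270,150:370]
a=read_camera("scene")["img"][170:245,145:245]; b=read_camera("side")["img"][155:250,255:355]
m=np.zeros((600,800,3),np.uint8);m[:300,:400]=cv2.resize(a,(400,300),interpolation=2);m[300:,:400]=cv2.resize(b,(400,300),interpolation=2);m[:491,400:]=cv2.resize(w,(400,491),interpolation=2)
cv2.imwrite("pics/m6.png",m[:,:,::-1])
s=observe();print(s["time"],s["tool_pos"])
```

```text
70 cream [-30.5  30.5] .................bbbbbbbbbbbbbcccccccccccccccccccccccccccccccccccccccccccccccccccccccccccccbbbbbbbbbbbb..................
60 cream [-30.  30.] .................bbbbbbbbbbbbbcccccccccccccccccccccccccccccccccccccccccccccccccccccccccccccbbbbbbbbbbbb..................
40 cream [-31.   29.5] ................bbbbbbbbbbbbbcccccccccccccccccccccccccccccccccccccccccccccccccccccccccccccbbbbbbbbbbbbb..................
20 cream [-30.  30.] .................bbbbbbbbbbbbbcccccccccccccccccccccccccccccccccccccccccccccccccccccccccccccbbbbbbbbbbbb..................
0 cream [-31.   29.5] .................bbbbbbbbbbbbcccccccccccccccccccccccccccccccccccccccccccccccccccccccccccccbbbbbbbbbbbbb..................
-25 cream [-30.   29.5] ................bbbbbbbbbbbbbbccccccccccccccccccccccccccccccccccccccccccccccccccccccccccccbbbbbbbbbbbbb..................
-50 cream [-30.5  30. ] ................bbbbbbbbbbbbbbcccccccccccccccccccccccccccccccccccccccccccccccccccccccccccccbbbbbbbbbbbb..................
-80 cream [-31.   29.5] ................bbbbbbbbbbbbbcccccccccccccccccccccccccccccccccccccccccccccccccccccccccccccbbbbbbbbbbbbb..................
-100 cream [-30.5  30. ] ..............................ccccccccccccccccccccccccccccccccccccccccccccccccccccccccccccc..............................
-120 cream [-28.   26.5] ................................ccccccccccccccccccccccccccccccccccccccccccccccccccccccc..................................
25.75 [ 0.60998228 -0.06459204  0.38573942]
```

View pics/m6.png

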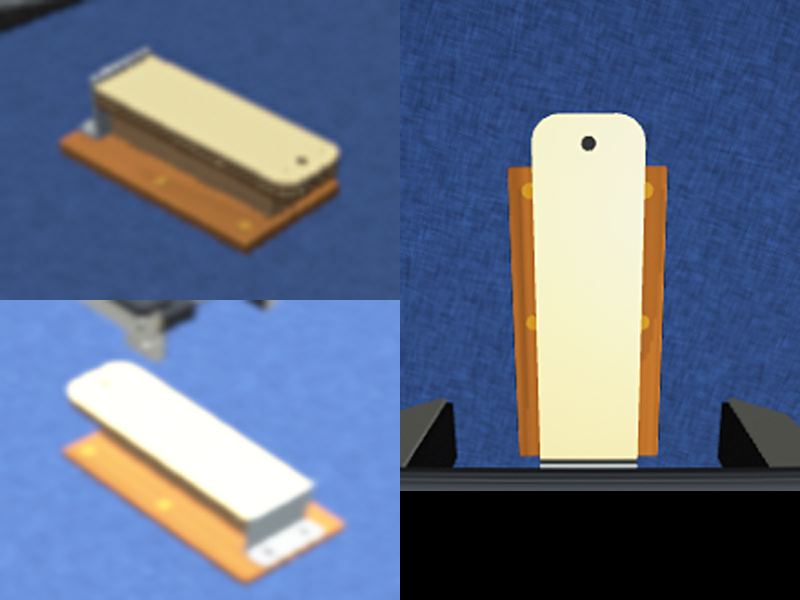

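The composite shows the stack square: sides even along the whole length (60–61 mm), and the square ends against the stop at wrist crop (588,460). Now I'll grip at the middle and lift.

arm_command(xyz=[[-2, 10, -40], [0, 0, -40], [0, 0, -40], [0, 0, -40], [0, 0, -14], [0, 0, 0], [0, 0, 0]], spin=[0, 0, 0, 0, 0, 0, 0])

```text
time: 26.45
tool_pos: [0.6089, -0.0556, 0.2136]
tool_rot: [3.139, 0.001, 1.868]
contact_force: [0.0, 0.4, -0.3]
opening: 0.0918
grip_force: 0.0
```

arm_command(xyz=[[0, 0, 0], [0, 0, 0], [0, 0, 0], [0, 0, 0], [0, 0, 0], [0, 0, 0], [0, 0, 0], [0, 0, 0], [0, 0, 0], [0, 0, 0]], spin=[0, 0, 0, 0, 0, 0, 0, 0, 0, 0], jaw=-1, squeeze=50)

```text
time: 27.45
tool_pos: [0.6082, -0.0559, 0.2125]
tool_rot: [3.141, 0.0, 1.868]
contact_force: [-1.1, 0.0, 4.6]
opening: 0.0593
grip_force: 50.0
```

arm_command(xyz=[[-0.2, 0.6, 1], [-0.2, 0.6, 2], [-0.2, 0.6, 4], [-0.2, 0.6, 6], [0, 0, 8], [0, 0, 8], [0, 0, 8], [0, 0, 0], [0, 0, 0]], spin=[0, 0, 0, 0, 0, 0, 0, 0, 0])

```text
time: 28.35
tool_pos: [0.6073, -0.0534, 0.2493]
tool_rot: [3.141, 0.0, 1.868]
contact_force: [0.4, -0.2, -3.7]
opening: 0.0594
grip_force: 50.0
```

arm_command(xyz=[[0, 0, 6], [0, 0, 10], [0, 0, 12], [0, 0, 12], [0, 0, 12], [0, 0, 12], [0, 0, 10], [0, 0, 6], [0, 0, 3], [0, 0, 0], [0, 0, 0], [0, 0, 0], [0, 0, 0], [0, 0, 0]], spin=[0, 0, 0, 0, 0, 0, 0, 0, 0, 0, 0, 0, 0, 0])

```text
time: 29.75
tool_pos: [0.6073, -0.0534, 0.3317]
tool_rot: [-3.141, -0.0, 1.868]
contact_force: [-0.7, 0.2, -3.3]
opening: 0.0595
grip_force: 50.0
```

Run:
```python
from cell import *
from h import *
c=read_camera("wrist")["img"][0:270,100:420]
a=read_camera("scene")["img"][140:245,125:265]; b=read_camera("side")["img"][130:250,235:395]
m=np.zeros((600,800,3),np.uint8);m[:300,:400]=cv2.resize(a,(400,300),interpolation=2);m[300:,:400]=cv2.resize(b,(400,300),interpolation=2);m[:338,400:]=cv2.resize(c,(400,338),interpolation=2)
cv2.imwrite("pics/m7.png",m[:,:,::-1])
s=observe();print(s["time"],s["tool_pos"],s["contact_force"],s["torque"],s["grip_force"],abs(s["qvel"]).max())
```

```text
29.9 [ 0.60734494 -0.05338037  0.33187987] [-0.03265722 -0.10278592 -3.02064173] [-0.10428138 -0.11172496  0.02884639] 49.99870777130127 0.0024278581688483344
```

View pics/m7.png

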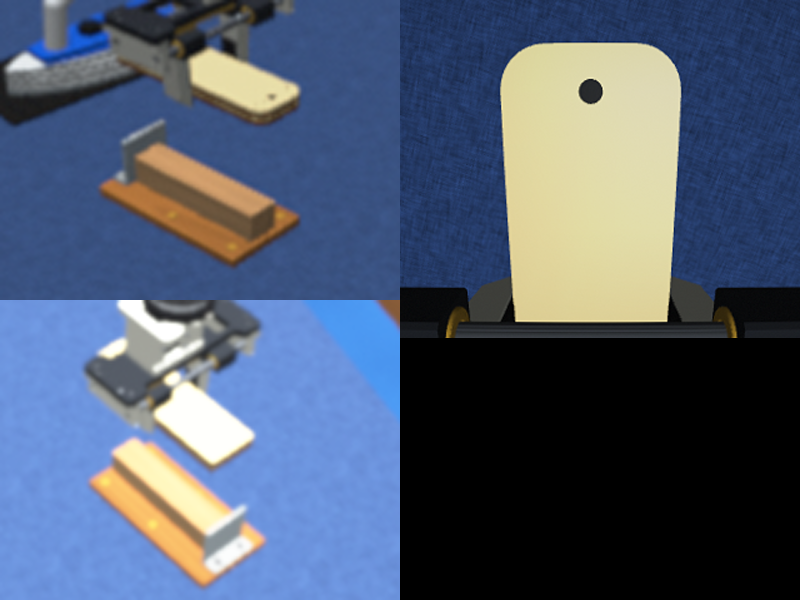

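The composite shows the whole stack lifted level and flush in the fingers (scene crop (245,85)), with the rail below empty.

```bash
python3 -c "
from cell import *
print(hand_in())"
```

```text
the job is handed in; nothing more can be done
None
```

I squared the four templates against the stop, lifted them together about 12 cm and handed in at about 30 s, still holding them level and flush over the rest; `hand_in()` gave no verdict.

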